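Even out the slats of a bamboo draining rack with a spacer block

TASK

The three slats of the bamboo draining rack have crept along their rods towards the end rail on the robot's right: set them back to equal gaps with the wooden spacer block. Starting at that right-hand rail and working left, rest the held block's flat face lightly against the rail or the slat already set, press the block gently down to the ledge so that its bevel drives the next slat off to the block's full width, lift it out without shifting what is already set, and step on until all three slats are spaced. Then stand the block upright on its cork pad, and leave everything else where it is.

Things in the scene. Friction and masses are not known exactly. Their poses are not given: they have to be found in the camera images.
- rack: Bamboo draining rack, fixed on the ledge: two end rails (200 long in its x, 20 thick, 50 high), 166 clear between them, joined by two 8 mm steel rods along its y at x = -68 and +68, 33 above the ledge. Between and under the slats is only the ledge (z = 0). Origin: on the ledge, middle of the rack; y runs from the right-hand to the left-hand rail (robot's right, left), z up
- rail_right (a point): Inner face of the right-hand end rail (where the work starts), at its mid length, 18 above the ledge; axes as the rack.
- rail_left (a point): Inner face of the left-hand end rail, at its mid length, 18 above the ledge; axes as the rack. The gap between it and the last slat comes out right (28) by itself when the other three are right.
- slat1: First slat from the right: bamboo bar along the rack's x, 196 long, 30 high (18 to 48 above the ledge), hand-split, 15 to 21 thick along y, each different, so a face is known only to 1.5 and must be felt. Slides along the rack's y only, needs about 4.5 N to move, stays where left. Origin: middle of its underside. Starts 3 to 8 to the right of its proper place
- slat2: Second slat, as slat1; 3 to 8 to the right of its proper place at the start, so once slat1 is set the gap before it is 20 to 25.
- slat3: Third slat, as slat1; 3 to 8 to the right of its proper place at the start, so once slat2 is set the gap before it is 20 to 25.
- spacer: Wooden spacer block, 50 long (x), 28 thick (y), 110 tall, 0.1 to 0.16 kg, upright on the cork pad. Flat face at y = -14 over the whole height. Foot 14 thick (y -14 to 0) at z = 0; on the other side a bevel runs from y = 0, z = 0 out to y = +14, z = 30; full 28 from z = 30 to 52. Origin: bottom, mid length, middle of the 28. At the start +y points to the robot's left within 0.4 rad
- spacer_grip (a point): Centre of the spacer's grip tongue, at y = -7, z = 85 of the spacer: the tongue is 14 thick (y -14 to 0, in line with the flat face), 50 long and rises from z = 52 to 110; axes as the spacer
- pad: Cork pad of the spacer, fixed on the ledge, 130 (x) by 110 (y) by 8 thick; origin under its centre.
- jar: Bystander: glass jar 80 in diameter with a wooden lid, 118 high; origin under its centre.
- ball_center (a point): Bystander: centre of the steel massage ball (50 in diameter) in the wicker basket (about 158 across, 80 high).
- cork_a: Bystander: cork block 60 x 100 x 45 high, between robot and rack; origin under its centre.
- cork_b: Bystander: cork block 75 x 120 x 50 high, beyond the rack; origin under its centre.
- bowl: Bystander: small white bowl, 90 across, 45 high; origin under its centre.
- tumbler: Bystander: terracotta tumbler, 68 across, 85 high; origin under its centre.
- brush: Bystander: brush lying on the ledge along its x.
Things that resemble listed ones, but are neither listed nor needed, are in the scene too. There is more than one size of the spacer; the job needs the smaller.

How it is judged (in metres and radians):
On the way, in this order (a step that is already met when the one before it is completed fails the run):
1. the upright spacer is down in the first gap, foot within 12 mm of the ledge, bearing on the right-hand rail and on slat 1 (height (world z) of spacer below 0.012 m and angle between spacer's own z axis and vertical below 0.08 rad and contact force between spacer and rack above 0.3 N and contact force between spacer and slat1 above 0.3 N), for 0.1 s.
2. the same in the second gap, bearing on slat 1 and slat 2 (height (world z) of spacer below 0.012 m and angle between spacer's own z axis and vertical below 0.08 rad and contact force between spacer and slat1 above 0.3 N and contact force between spacer and slat2 above 0.3 N), for 0.1 s.
3. the same in the third gap, bearing on slat 2 and slat 3 (height (world z) of spacer below 0.012 m and angle between spacer's own z axis and vertical below 0.08 rad and contact force between spacer and slat2 above 0.3 N and contact force between spacer and slat3 above 0.3 N), for 0.1 s.
At the end, for the whole second after the job is handed in: The gaps rail to slat 1, slat 1 to slat 2 and slat 2 to slat 3 are each the spacer's 28 mm within 1.7 mm, the last gap to the left-hand rail 28 mm within 3 mm; the spacer stands upright and still on the cork pad (distance between rail_right and slat1 between 0.0368 and 0.0402 m and distance between slat1 and slat2 between 0.0443 and 0.0477 m and distance between slat2 and slat3 between 0.0428 and 0.0462 m and distance between slat3 and rail_left between 0.034 and 0.04 m and x of spacer in the frame of pad between -0.06 and 0.06 m and y of spacer in the frame of pad between -0.05 and 0.055 m and z of spacer in the frame of pad between 0.005 and 0.011 m and angle between spacer's own z axis and vertical below 0.06 rad and linear speed of spacer below 0.01 m/s); the robot touches nothing.
It fails at once if the spacer is forced: more than 22 N between it and the rack or a slat (contact force between spacer and rack above 22 N or contact force between spacer and slat1 above 22 N or contact force between spacer and slat2 above 22 N or contact force between spacer and slat3 above 22 N).
It fails at once if the hand bears on the rack or a slat with more than 8 N (contact force between the arm and rack above 8 N or contact force between the arm and slat1 above 8 N or contact force between the arm and slat2 above 8 N or contact force between the arm and slat3 above 8 N).
It fails at once if a bystander is moved more than 25 mm (distance of any of jar, ball_center, cork_a, cork_b, bowl, tumbler, brush from where it was at the start of the episode above 0.025 m).
It also fails if it takes over 72 s, if anything falls off the work surface, if the arm or the gripper's body presses on something with over 40 N, if the wrist force passes 120 N, or if a joint passes its speed limit or range.

ROBOT

A 6-joint arm with a two-finger parallel gripper is mounted at the origin on the work surface. World frame = base frame: x ahead of the robot, y to its left, z up, the work surface at z = 0. Lengths are in mm, angles in degrees, forces in N, time in s.
With the tool pointing down it reaches from about 325 to 850 mm from the base axis. Payload 15.5 kg.
Tool frame: the origin (TCP) lies on the centre line of the jaws, within the pads' length; the fingertips stand 14 mm ahead of it and the grasp point (between the pads) lies 5 mm behind it (r.tcp_to_tips is the distance from the TCP to the fingertips, in mm); z points along the fingers, y is the line along which they close (so a half turn about z gives the same grasp; the last joint's range is limited). The gripper opens to 91 mm and grips with 3 to 60 N. Pads are 32 mm wide; open, the fingers measure 118 mm over their backs; the gripper's body (76 mm by 178 mm) begins 60 mm behind the grasp point.
Start: joints at [-73.367, 28.281, 77.091, -0, 74.628, -5.472], TCP at [235.189, -579.062, 227.915] pointing down, gripper open.
Joint ranges: [-166.48, 166.48], [-47.26, 123.95], [12.59, 153.08], [-70.14, 250.14], [6.76, 159.57], [-176.63, 176.63]. Speed limits (degrees/s): [108.29, 108.29, 147.25, 172.46, 172.46, 172.46].

INTERFACE

Orientations are given as [roll, pitch, yaw] about the fixed x, y, z axes, in that order (R = Rz(yaw) Ry(pitch) Rx(roll)).
In Python, from plant import r gives the robot as it stands.
- The arm moves only by the tool drive_tool, never from a script. Its argument "motion" is a list of rows, each a list of 3 entries, a list of its own where there are three numbers: the finger opening in cm, from 0 to 9.12, then the shift along the world's x, y, z in cm, then the turn about the world's z in degrees. A call has 1 to 20 rows; each row shifts and turns the commanded pose from where the row before left it; what a row does not reach is not made up. A row lasts 1/8 s, in which the tool goes at most 62.5 mm and 10.7 degrees, less where a joint would pass 70% of its speed; a pose out of reach is approached as far as the arm can. A call is refused whole if a number of a shift passes 6.25 or a number of a turn 10.7, either way. A call with a gripper value outside its range is refused whole. The fingers move at their own pace and stop on an object; "newtons" is the grip in N (left out, the last holds). Time passes only in rows, so rows that do not move let the fingers close. It gives the time, the measured TCP pose, the force, the opening and the grip force at its end, in the units of the state.
- r.observe(): the state, without advancing time (a new reading comes with each control period).
- r.grab_frame(name): name is "scene" or "top" or "wrist"; returns a dict with "frame" (420x560x3 uint8, red, green, blue), "z_map" (420x560 float32, mm along the optical axis (not along the pixel's ray), 0 where there is no reading), "intrinsics" (3x3 intrinsics, pixels), "position" and "rotation" of the camera in the world; the wrist camera has in their place "mount" (4x4, takes a point from camera to tool coordinates, whose origin is the TCP and whose axes are the flange's). Camera axes: x right, y down, z forward; pixel columns grow to the right and rows downward; lengths in mm; the calibration is good to about 2 mm. The wrist camera is an equidistant fisheye: a pixel r from the principal point sees the ray r / f radians off the axis. A picture is of the moment at which its call begins: read the wrist's pose just before it.
- r.sign_off(): hands the job in; it is judged then, once.
Trained networks look in a picture, given as the dict that the camera call returned (one of the last four; its "shot" number tells which), for a name from the list of things; names that differ only in an ending like _2 or _b are one class to them, and where a whole thing is asked for, a point or a joint stands for the part that bears it (a point fixed in the world has none). Each returns a list of dicts, best first, with "confidence" (0 to 1); they miss things now and then, are a little off and sometimes report something else, mostly with a low value. They report only what shows in the picture. A call takes as long as a camera call. They do not tell look-alikes from the thing itself.
- r.look_for(picture, target): "xy" ([column, row] in pixels, amid what is visible of it).
- r.outline_of(picture, target): "region" (420x560 bool, what is visible of it) and "xy" ([column, row] in pixels, amid what is visible of it).
- r.landmark_of(picture, target): "xy" ([column, row] in pixels: a listed point, or the origin of a listed thing).
The state is a dict: "t": time; "joint_pos": joint angles; "qvel": joint speeds; "joint_torque": joint torques, N m; "eef_pos": TCP position; "ee_rot": TCP orientation; "ft_force": force on the tool from outside, world axes, zero at the start; "torque": the same for the moment, N m; "width": finger opening in mm; "gripper_force": force on a finger pad.
Only numpy, scipy, OpenCV 4.12 (cv2) and the standard library are available. Lean on these libraries where they do the work, as an engineer would, in place of code of your own. Each camera call takes 0.05 s, during which the arm holds its last target. There are 200 camera calls.

## Working session

There is one attempt and no reset: what is moved stays moved. The work goes in short steps, Python scripts to look and compute and a tool call to move; the robot and the scene stay as the last step left them, time stands still between calls to the robot, and variables do not carry over. Pictures are saved under pics/ and viewed, at most 10 in all, crops included, and the job is handed in when it is done.

Besides the shell and the picture viewer there is one more tool, called after "Call:" as a command line: name --argument value ..., lists and objects as JSON in quotes. drive_tool: Moves the arm, as the interface text tells. Its arguments: {"type":"object","properties":{"motion":{"type":"array","items":{"type":"array"}},"newtons":{"type":"number"}},"required":["motion"]}

```bash
ls; mkdir -p pics; cat > h.py <<'E'
import numpy as np, cv2
from plant import r
def world(p,uv,z=None):
    K=p["intrinsics"];d=np.linalg.inv(K)@np.array([uv[0],uv[1],1.0])
    R=np.array(p["rotation"]);o=np.array(p["position"])
    if z is None:
        zz=p["z_map"][int(round(uv[1])),int(round(uv[0]))]
        return o+R@(d*zz)
    w=R@d; return o+w*(z-o[2])/w[2]
def cloud(p):
    K=p["intrinsics"];v,u=np.mgrid[0:420,0:560];D=p["z_map"]
    d=np.stack([(u-K[0,2])/K[0,0]*D,(v-K[1,2])/K[1,1]*D,D],-1)
    W=d@np.array(p["rotation"]).T+np.array(p["position"]); W[D==0]=np.nan
    return W
def save(p,n,crop=None,s=1):
    im=p["frame"][...,::-1]
    if crop: im=im[crop[1]:crop[3],crop[0]:crop[2]]
    cv2.imwrite("pics/"+n,cv2.resize(im,None,fx=s,fy=s))
E
python3 - <<'E'
from h import *
np.set_printoptions(precision=1,suppress=True)
a=r.grab_frame("top");b=r.grab_frame("scene")
print(a["position"],b["position"])
for p,n in((a,"top"),(b,"scene")):
    print(n)
    for t in["spacer","spacer_grip","pad","rack","rail_right","rail_left","slat1","slat2","slat3","jar","cork_a","cork_b","bowl","tumbler","brush","ball_center"]:
        for q in r.landmark_of(p,t)[:3]:
            print(t,round(q["confidence"],2),np.array(q["xy"]),world(p,q["xy"]))
save(a,"top.png",s=1.4);save(b,"scene.png",s=1.4)
E
```

```text
pics
[ 399.3   13.1 1511.3] [1427.2  251.6  719.8]
top
spacer 0.59 [348.4 262.5] [-170084.2 -170470.4 -168972.2]
spacer 0.56 [358.  228.7] [-178815.  -179201.2 -177703. ]
spacer_grip 0.96 [353.9 264.9] [-164112.9 -164499.1 -163000.9]
spacer_grip 0.47 [362.7 222.3] [-177988.9 -178375.1 -176876.9]
spacer_grip 0.44 [399.4 215.3] [-210722.9 -211109.1 -209610.9]
rail_right 0.81 [292.4 203.7] [-146993.9 -147380.1 -145881.9]
rail_left 0.96 [242.2 216.1] [-114666.7 -115053.  -113554.8]
slat1 0.84 [255.3 215. ] [-121988.8 -122375.1 -120876.9]
slat1 0.8 [267.8 209.4] [-129595.7 -129981.9 -128483.7]
slat1 0.76 [280.3 206.9] [-137417.  -137803.2 -136305. ]
slat2 0.84 [255.3 215. ] [-121988.8 -122375.1 -120876.9]
slat2 0.8 [267.8 209.4] [-129595.7 -129981.9 -128483.7]
slat2 0.76 [280.3 206.9] [-137417.  -137803.2 -136305. ]
slat3 0.84 [255.3 215. ] [-121988.8 -122375.1 -120876.9]
slat3 0.8 [267.8 209.4] [-129595.7 -129981.9 -128483.7]
slat3 0.76 [280.3 206.9] [-137417.  -137803.2 -136305. ]
jar 0.84 [336.2 168.4] [-162932.6 -163318.8 -161820.6]
jar 0.66 [361.  222.1] [-180646.9 -181033.1 -179534.
[... 1508 characters left out ...]
8]
slat3 0.87 [264.9 228.3] [119715.4 118539.8 119008. ]
slat3 0.62 [296.7 227.8] [1427.2  251.6  719.8]
jar 0.71 [263.  230.3] [119654.9 118479.4 118947.6]
cork_a 0.76 [258.2 281.5] [104168.1 102992.5 103460.7]
cork_a 0.58 [267.1 184.5] [142359.7 141184.1 141652.3]
cork_b 0.76 [258.2 281.5] [104168.1 102992.5 103460.7]
cork_b 0.58 [267.1 184.5] [142359.7 141184.1 141652.3]
bowl 0.57 [148.9 205.3] [178850.  177674.4 178142.6]
bowl 0.39 [257.5 282.8] [104332.1 103156.5 103624.7]
tumbler 0.95 [390.1 200.9] [85003.4 83827.8 84296. ]
brush 0.74 [426.8 248.9] [60647.5 59471.9 59940.1]
ball_center 0.52 [359.4 283. ] [72439.9 71264.3 71732.5]
ball_center 0.42 [426.8 249.3] [60647.6 59472.  59940.3]
```

```bash
sed -i 's/R=np.array(p\["rotation"\])/R=rot(p)/; s/np.array(p\["rotation"\]).T/rot(p).T/' h.py
cat >> h.py <<'E'
from scipy.spatial.transform import Rotation as Ro
def rot(p):
    q=np.array(p["rotation"],float)
    return q if q.shape==(3,3) else Ro.from_euler("xyz",q,degrees=True).as_matrix() if q.shape==(3,) else Ro.from_quat(q).as_matrix()
E
python3 - <<'E'
from h import *
np.set_printoptions(precision=1,suppress=True)
a=r.grab_frame("top");b=r.grab_frame("scene")
print(a["rotation"],a["intrinsics"])
for p,n in((a,"top"),(b,"scene")):
    print(n)
    for t in["spacer","spacer_grip","pad","rack","rail_right","rail_left","slat1","jar","cork_a","bowl","tumbler","brush","ball_center"]:
        for q in r.landmark_of(p,t)[:3]:
          if q["confidence"]>.4: print(t,round(q["confidence"],2),np.array(q["xy"]),world(p,q["xy"]),world(p,q["xy"],0))
E
```

```text
[-172.3   -1.   -91.3] [[451.8   0.  276. ]
 [  0.  451.8 209.8]
 [  0.    0.    1. ]]
top
spacer 0.67 [347.  266.6] [ 406.7 -238.1   70.2] [ 407.1 -250.3    0. ]
spacer 0.51 [356.2 226.3] [ 536.5 -277.5   48.5] [ 541.1 -287.2    0. ]
spacer_grip 0.73 [351.8 265. ] [ 411.1 -245.2  115.3] [ 412.  -266.6    0. ]
spacer_grip 0.62 [352.3 217.7] [ 570.  -274.5    4.4] [ 570.5 -275.3    0. ]
spacer_grip 0.47 [365.5 221.8] [ 543.1 -292.6  121.4] [ 555.7 -319.4    0. ]
pad 0.72 [356.2 220.6] [ 555.3 -278.5   48. ] [ 560.4 -288.1    0. ]
rail_right 0.73 [293.9 205.3] [610.4 -76.4  43. ] [616.6 -79.1   0. ]
rail_right 0.72 [263.5 151.2] [792.2  20.   52.2] [806.3  20.3   0. ]
rail_right 0.61 [194.3 163.7] [755.5 249.7  45.4] [766.5 257.    0. ]
rail_left 0.82 [241.8 216.1] [577.2  94.5  50.5] [583.3  97.4   0. ]
slat1 0.71 [279.2 209.3] [604.2 -29.1  -2.3] [603.9 -29.    0. ]
slat1 0.69 [253.5 212.6] [588.1  56.4  49. ] [594.4  57.8   0. ]
slat1 0.63 [268.6 210.6] [593.5   7.1  50.8] [600.2   6.8   0. ]
jar 0.89 [338.7 168.5] [ 714.3 -216.7  118. ] [ 741.  -236.1    0. ]
cork_a 0.97 [306.6 278
[... 1009 characters left out ...]
 [576.   54.8   0. ]
slat1 0.56 [283.9 226.9] [571.6  12.    2.4] [568.7  11.2   0. ]
slat1 0.55 [262.4 227.3] [643.3 -30.9  46.6] [589.  -50.4   0. ]
jar 0.65 [189.3 249.8] [ 776.1 -192.    35.4] [ 742.5 -214.9    0. ]
cork_a 0.98 [266.9 185.3] [403.8 -96.   28.2] [ 362.2 -110.2    0. ]
cork_a 0.82 [258.7 282.4] [840.7  26.2  44. ] [802.5  11.5   0. ]
bowl 0.8 [148.5 205. ] [ 621.3 -414.4   30.6] [ 585.5 -444.     0. ]
tumbler 0.56 [387.7 199.7] [381.5 300.   32.4] [332.1 302.3   0. ]
brush 0.75 [429.2 246.1] [561.  424.   21.4] [534.5 429.3   0. ]
ball_center 0.77 [357.2 283.7] [783.3 251.8  49.8] [735.4 251.8   0. ]
ball_center 0.65 [253.8 224.5] [1427.2  251.6  719.8] [583.7 -79.9   0. ]
```

View pics/top.png

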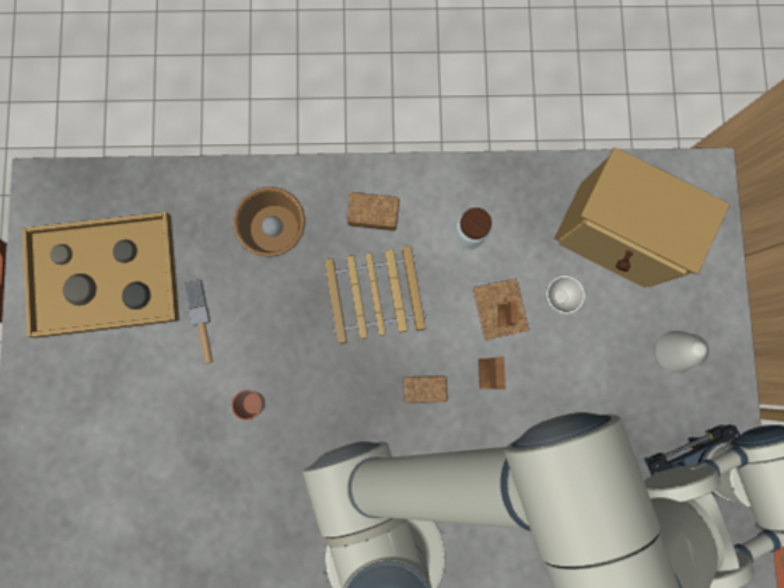

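View pics/scene.png

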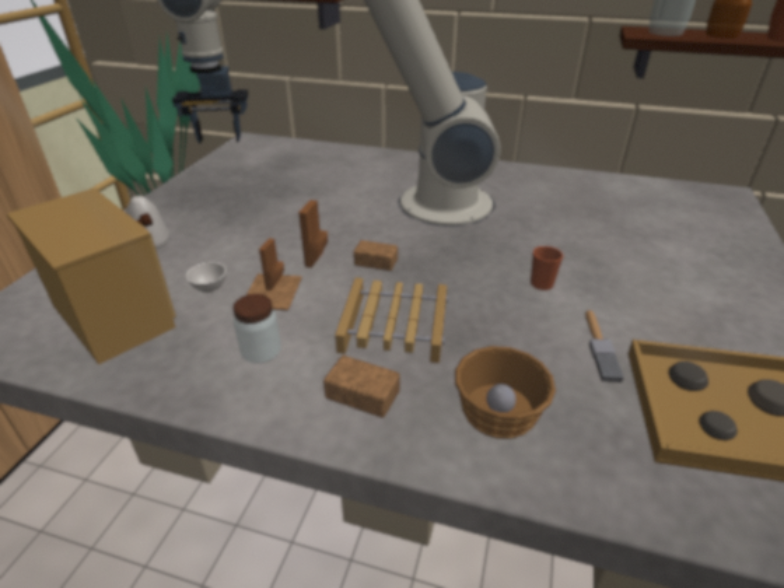

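Candidates for the spacer: on the pad at top px (362,222) / scene (192,185), and the taller one on the bare ledge at top px (352,265) / scene (221,160). The description says the smaller one, standing on the cork pad, so that is (362,222). I'll check it with a close wrist view.

Call:
drive_tool --motion '[[9, [2, 2, 5], 0], [9, [4, 3, 5], 0], [9, [4, 4, 0], 0], [9, [4, 4, 0], 0], [9, [4, 4, 0], 0], [9, [4, 4, 0], 0], [9, [4, 4, 0], 0], [9, [3, 2, 0], 0], [9, [0, 0, 0], 0]]'

```text
t: 4.22
eef_pos: [522.3, -310.9, 321.9]
ee_rot: [-180.0, -0.0, 22.3]
ft_force: [-0.1, 0.5, 0.9]
width: 90.2
gripper_force: 0.0
```

```bash
cat >> h.py <<'E'
def tool(s):
    T=np.eye(4);e=np.array(s["ee_rot"],float);T[:3,:3]=Ro.from_euler("xyz",e,degrees=True).as_matrix();T[:3,3]=s["eef_pos"];return T
def wcloud(p,s):
    K=p["intrinsics"];v,u=np.mgrid[0:420,0:560];D=p["z_map"]
    x=(u-K[0,2])/K[0,0];y=(v-K[1,2])/K[1,1];th=np.hypot(x,y);k=np.where(th>0,np.tan(np.minimum(th,1.5))/np.maximum(th,1e-9),1)
    d=np.stack([x*k*D,y*k*D,D,np.ones_like(D)],-1)
    W=(d@(tool(s)@p["mount"]).T)[...,:3];W[(D==0)|(th>1.45)]=np.nan
    return W
E
python3 - <<'E'
from h import *
np.set_printoptions(precision=1,suppress=True)
s=r.observe();print({k:np.array(s[k]) for k in("t","eef_pos","ee_rot","ft_force","width","joint_pos")})
p=r.grab_frame("wrist");save(p,"w1.png",s=1.4);W=wcloud(p,s);np.save("w1.npy",W);print(p["mount"])
for t in["spacer","spacer_grip","pad","rack","rail_right","bowl"]:
    for q in r.landmark_of(p,t)[:2]:
        u,v=map(int,q["xy"]);print(t,round(q["confidence"],2),np.array(q["xy"]),W[v,u])
m=(np.abs(W[...,0]-550)<60)&(np.abs(W[...,1]+290)<60)
P=W[m];h=np.histogram(P[:,2],bins=np.arange(-10,160,4));print(np.c_[h[1][:-1],h[0]].T)
for lo,hi in((85,125),(45,60)):
    Q=P[(P[:,2]>lo)&(P[:,2]<hi)][:,:2].astype(np.float32); 
    if len(Q)>20: print(lo,len(Q),cv2.minAreaRect(Q),Q.mean(0))
E
```

```text
{'t': array(4.2), 'eef_pos': array([ 522.3, -310.9,  321.9]), 'ee_rot': array([-180. ,   -0. ,   22.3]), 'ft_force': array([-0.1,  0.5,  0.9]), 'width': array(90.2), 'joint_pos': array([-36.4,  22.7,  71.6,   0. ,  85.7,  31.3])}
[[  -0.    -1.    -0.3   74.6]
 [   1.     0.    -0.    -0.1]
 [   0.    -0.3    1.  -157.2]
 [   0.     0.     0.     1. ]]
spacer 0.71 [270.  153.4] [ 549.3 -288.6   77. ]
spacer 0.61 [207.5 222.4] [ 442.3 -246.9   97.5]
spacer_grip 0.95 [273.  161.4] [ 546.4 -294.4  117.7]
spacer_grip 0.64 [200.1 251.2] [ 427.2 -255.1  150.4]
pad 0.88 [273.4 138.5] [ 566.5 -285.1   51.7]
rail_right 0.67 [150.1  55.3] [615.  -83.5  51.2]
bowl 0.7 [367.6 162.8] [ 586.2 -428.6    4.8]
[[ -10   -6   -2    2    6   10   14   18   22   26   30   34   38   42
    46   50   54   58   62   66   70   74   78   82   86   90   94   98
   102  106  110  114  118  122  126  130  134  138  142  146  150  154]
 [   0    3  721   67 4490  192    3    1    3    3    3    3    4    3
     2    4    5  409   14    7    4    3    6    4    4    6    5    6
     6    5    5  161  398    0    0    0    0    0    0    0    0    0]]
85 597 ((541.5618896484375, -295.381103515625), (14.425028800964355, 49.74403381347656), 89.8171615600586) [ 542.7 -295.2]
45 125 ((541.5127563476562, -288.0042419433594), (28.082550048828125, 50.00579833984375), 89.83726501464844) [ 544.6 -282. ]
```

View pics/w1.png

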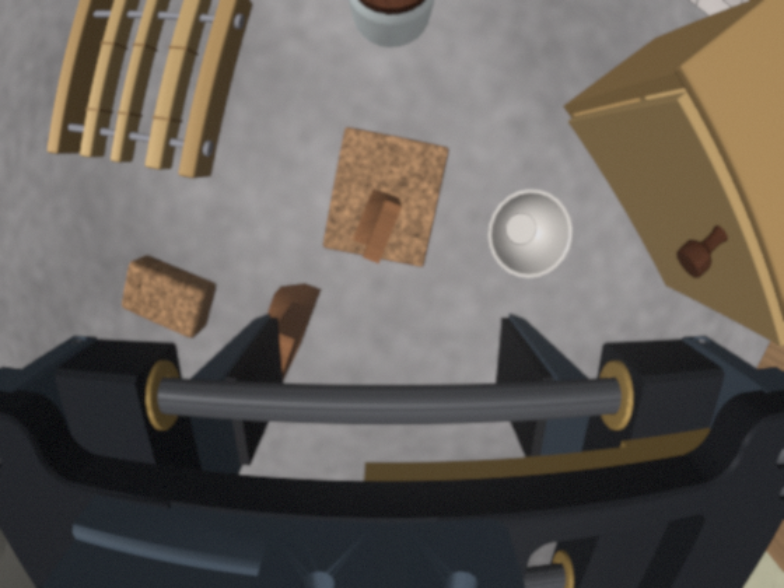

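The small spacer on the pad, its tongue at viewed px (378,215): top at 118, 14×50 section, yaw ≈0. The larger one at viewed (295,315) is the look-alike. Now I'll grasp.

Call:
drive_tool --motion '[[9, [0.95, 0.8, -3], -7.4], [9, [0.95, 0.75, -5], -7.4], [9, [0, 0, -5], -7.5], [9, [0, 0, -4], 0], [9, [0, 0, -3], 0], [9, [0, 0, -2], 0], [9, [0, 0, -1.4], 0], [9, [0, 0, 0], 0]]'

```text
t: 5.58
eef_pos: [539.1, -297.1, 87.6]
ee_rot: [-180.0, 0.1, -0.2]
ft_force: [-0.3, 0.6, 0.6]
width: 90.2
gripper_force: 0.0
```

```bash
python3 - <<'E'
from h import *
np.set_printoptions(precision=1,suppress=True)
W=np.load("w1.npy");m=(W[...,0]>480)&(W[...,0]<720)&(abs(W[...,1])<140)
P=W[m];
for lo,hi in((44,56),):
    Q=P[(P[:,2]>lo)&(P[:,2]<hi)]
    print(len(Q),Q.min(0),Q.max(0))
    for a in range(4,14):
        c,s_=np.cos(np.radians(a)),np.sin(np.radians(a))
        v=-s_*Q[:,0]+c*Q[:,1]; h=np.histogram(v,bins=np.arange(v.min(),v.max()+1,1.))[0];print(a,(h.astype(float)**2).sum())
a=np.load("w1.npy")
E
```

```text
6702 [ 485.7 -103.1   44. ] [699.8 126.6  53.9]
4 369660.0
5 395910.0
6 427720.0
7 463504.0
8 508826.0
9 500972.0
10 454610.0
11 421368.0
12 389932.0
13 364994.0
```

Call:
drive_tool --motion '[[1, [0, 0, 0], 0], [1, [0, 0, 0], 0], [1, [0, 0, 0], 0], [1, [0, 0, 0], 0], [1, [0, 0, 0], 0], [1, [0, 0, 0], 0]]' --newtons 45

```text
t: 6.32
eef_pos: [539.6, -297.0, 88.1]
ee_rot: [-180.0, -0.0, -0.2]
ft_force: [0.0, 0.3, 0.8]
width: 33.0
gripper_force: 0.0
```

Call:
drive_tool --motion '[[1, [0, 0, 0], 0], [1, [0, 0, 0], 0], [1, [0, 0, 0], 0], [1, [0, 0, 0], 0]]'

```text
t: 6.82
eef_pos: [539.5, -297.0, 88.1]
ee_rot: [-180.0, 0.0, -0.2]
ft_force: [1.0, -0.6, -0.7]
width: 14.2
gripper_force: 45.0
```

Call:
drive_tool --motion '[[1, [0, 0, 2], 0], [1, [0, 0, 4], 0], [1, [0, 2, 5], 0], [1, [0, 4, 4], 0], [1, [-0.5, 5, 0], 0], [1, [-0.5, 5, 0], 2.5], [1, [0, 5, 0], 3], [1, [0, 5, 0], 3], [1, [0, 3, 0], 0], [1, [0, 0, 0], 0]]'

```text
t: 8.07
eef_pos: [529.2, -5.2, 238.1]
ee_rot: [-180.0, 0.0, 8.5]
ft_force: [0.3, 0.3, -1.3]
width: 14.0
gripper_force: 45.0
```

```bash
cat > m.py <<'E'
from h import *
import sys
np.set_printoptions(precision=1,suppress=True)
s=r.observe();print({k:np.array(s[k]) for k in("t","eef_pos","ee_rot","ft_force","width")})
p=r.grab_frame("wrist");save(p,sys.argv[1]+".png",s=1.4);W=wcloud(p,s);np.save(sys.argv[1]+".npy",W)
m=(W[...,0]>470)&(W[...,0]<720)&(abs(W[...,1])<140)&(W[...,2]>43)&(W[...,2]<57)
Q=W[m]
best=max(np.arange(5,12,.1),key=lambda a:(np.histogram(-np.sin(np.radians(a))*Q[:,0]+np.cos(np.radians(a))*Q[:,1],bins=np.arange(-250,250,.5))[0].astype(float)**2).sum())
c,sn=np.cos(np.radians(best)),np.sin(np.radians(best));print("yaw",best,len(Q))
v=-sn*Q[:,0]+c*Q[:,1];u=c*Q[:,0]+sn*Q[:,1]
lab=np.sort(v);cuts=np.where(np.diff(lab)>4)[0]
for seg in np.split(np.arange(len(lab)),cuts+1):
    if len(seg)>100:
        k=(v>=lab[seg[0]])&(v<=lab[seg[-1]])
        print("n",k.sum(),"v",np.percentile(v[k],[0,1,50,99,100]),"u",np.percentile(u[k],[0,1,99,100]),"z",np.median(Q[k,2]))
E
python3 m.py w2
```

```text
{'t': array(8.1), 'eef_pos': array([529.2,  -5.2, 238.1]), 'ee_rot': array([-180. ,    0. ,    8.5]), 'ft_force': array([ 0.3,  0.3, -1.3]), 'width': array(14.)}
yaw 8.399999999999988 14973
n 3278 v [-178.2 -176.6 -166.  -157.  -156.4] u [494.8 497.2 690.8 693.5] z 50.06577903506525
n 3444 v [-136.3 -135.5 -124.9 -114.7 -114.5] u [496.7 499.3 688.9 691.4] z 48.1694197222528
n 2096 v [-83.1 -83.  -75.6 -68.9 -67.9] u [527.6 530.  688.9 691.6] z 48.15384919008122
n 2919 v [-42.3 -41.7 -33.2 -24.1 -23.2] u [496.8 499.2 688.6 691.5] z 48.302992590886845
n 3236 v [ 7.7  8.3 17.1 28.  29.2] u [494.5 496.9 690.5 693.5] z 50.331449548960876
```

View pics/w2.png

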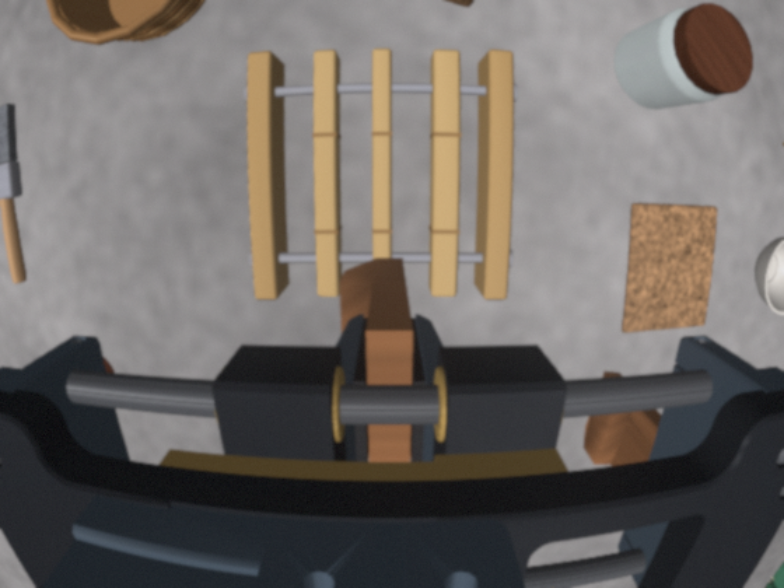

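Call:
drive_tool --motion '[[1, [2, -1.5, 0], 0], [1, [3, -2, -1], 0], [1, [3, -2, -2], 0], [1, [0, 0, -3], 0], [1, [0, 0, -2.3], 0], [1, [0, 0, 0], 0], [1, [0, 0, 0], 0]]'

```text
t: 9.0
eef_pos: [610.0, -62.8, 156.1]
ee_rot: [180.0, -0.1, 8.3]
ft_force: [0.8, -0.7, -0.9]
width: 13.7
gripper_force: 45.0
```

```bash
cat > b.py <<'E'
from h import *
np.set_printoptions(precision=2,suppress=True)
c,sn=np.cos(np.radians(8.4)),np.sin(np.radians(8.4))
s=r.observe();x,y,z=s["eef_pos"];print("v",-sn*x+c*y,"u",c*x+sn*y,"zb",z-80,"F",np.array(s["ft_force"]),"T",np.array(s["torque"]),np.array(s["ee_rot"]))
E
python3 b.py; python3 - <<'E'
from h import *
np.set_printoptions(precision=1,suppress=True)
W=np.load("w2.npy");s=dict(eef_pos=[529.2,-5.2,238.1],ee_rot=[-180,0,8.5])
L=(W-np.array(s["eef_pos"]))@tool(s)[:3,:3]
m=(abs(L[...,1])<25)&(abs(L[...,0])<32)&(L[...,2]>-40)&(L[...,2]<-20);Q=L[m]
print(len(Q));print(np.percentile(Q,[1,5,50,95,99],axis=0))
z=Q[:,2];k=abs(z-np.median(z))<3;print(cv2.minAreaRect(Q[k][:,:2].astype(np.float32)))
m=(abs(L[...,1])<40)&(abs(L[...,0])<32)&(L[...,2]>20)&(L[...,2]<35);Q=L[m];print(len(Q),np.percentile(Q,[1,50,99],axis=0))
E
```

```text
v -151.2299609780978 u 594.2784025091831 zb 76.06186316241912 F [ 0.78 -0.71 -0.93] T [ 0.03  0.   -0.  ] [179.97  -0.06   8.27]
3102
[[-20.1 -14.3 -39.4]
 [-17.6 -11.2 -36.9]
 [ 16.4  -0.2 -30.4]
 [ 27.2  10.8 -22.7]
 [ 27.6  13.8 -20.4]]
((3.2256622314453125, -0.5256576538085938), (49.28819274902344, 29.494770050048828), 1.0225502252578735)
793 [[  7.4 -21.5  20.7]
 [ 22.6 -14.   27.6]
 [ 27.6   5.6  34.5]]
```

Call:
drive_tool --motion '[[1, [-0.05, 0.28, 0], 0], [1, [0, 0, -1.2], 0], [1, [0, 0, -1.2], 0], [1, [0, 0, -0.8], 0], [1, [0, 0, -0.4], 0], [1, [0, 0, 0], 0], [1, [0, 0, 0], 0]]'

```text
t: 9.88
eef_pos: [609.2, -59.2, 119.3]
ee_rot: [-180.0, -0.0, 8.3]
ft_force: [-0.7, -0.1, -1.4]
width: 13.6
gripper_force: 45.0
```

```bash
python3 b.py;python3 b.py
```

```text
v -147.5736298824375 u 593.9760113120498 zb 39.29677585926716 F [-0.69 -0.06 -1.42] T [-0.05  0.03  0.  ] [-180.     -0.02    8.3 ]
v -147.5736298824375 u 593.9760113120498 zb 39.29677585926716 F [-0.69 -0.06 -1.42] T [-0.05  0.03  0.  ] [-180.     -0.02    8.3 ]
```

Call:
drive_tool --motion '[[1, [0.01, -0.08, 0], 0], [1, [0.01, -0.08, 0], 0], [1, [0, 0, 0], 0], [1, [0, 0, 0], 0]]'

```text
t: 10.38
eef_pos: [609.2, -60.8, 119.1]
ee_rot: [-180.0, -0.0, 8.3]
ft_force: [0.6, -0.7, -1.8]
width: 14.0
gripper_force: 45.0
```

Call:
drive_tool --motion '[[1, [0.01, -0.05, 0], 0], [1, [0, 0, 0], 0], [1, [0, 0, 0], 0]]'

```text
t: 10.75
eef_pos: [609.3, -61.3, 119.1]
ee_rot: [-180.0, 0.0, 8.3]
ft_force: [0.1, 0.4, -0.7]
width: 13.5
gripper_force: 45.0
```

Call:
drive_tool --motion '[[1, [0, -0.05, 0], 0], [1, [0, 0, 0], 0], [1, [0, 0, 0], 0]]'

```text
t: 11.12
eef_pos: [609.3, -61.9, 119.1]
ee_rot: [180.0, 0.0, 8.3]
ft_force: [0.9, 0.3, -1.2]
width: 14.0
gripper_force: 45.0
```

Call:
drive_tool --motion '[[1, [0.01, -0.05, 0], 0], [1, [0, 0, 0], 0], [1, [0, 0, 0], 0]]'

```text
t: 11.5
eef_pos: [609.5, -62.3, 119.1]
ee_rot: [-180.0, 0.0, 8.3]
ft_force: [-0.1, -0.5, -2.5]
width: 13.8
gripper_force: 45.0
```

Call:
drive_tool --motion '[[1, [0.01, -0.05, 0], 0], [1, [0, 0, 0], 0], [1, [0, 0, 0], 0]]'

```text
t: 11.88
eef_pos: [609.5, -62.7, 119.1]
ee_rot: [-180.0, 0.0, 8.3]
ft_force: [0.8, 2.1, -0.7]
width: 13.4
gripper_force: 45.0
```

Call:
drive_tool --motion '[[1, [0, -0.05, 0], 0], [1, [0, 0, 0], 0], [1, [0, 0, 0], 0]]'

```text
t: 12.25
eef_pos: [609.5, -62.9, 119.1]
ee_rot: [-180.0, 0.0, 8.3]
ft_force: [-0.0, 5.3, -0.7]
width: 14.0
gripper_force: 45.0
```

Call:
drive_tool --motion '[[1, [0, 0.03, -0.2], 0], [1, [0, 0, -0.3], 0], [1, [0, 0, -0.3], 0], [1, [0, 0, -0.2], 0], [1, [0, 0, 0], 0]]'

```text
t: 12.88
eef_pos: [609.6, -62.8, 109.1]
ee_rot: [-180.0, -0.0, 8.3]
ft_force: [-0.0, 6.2, 1.8]
width: 13.6
gripper_force: 45.0
```

Call:
drive_tool --motion '[[1, [0, 0, -0.3], 0], [1, [0, 0, -0.3], 0], [1, [0, 0, -0.2], 0], [1, [0, 0, 0], 0]]'

```text
t: 13.38
eef_pos: [609.8, -62.8, 101.2]
ee_rot: [-180.0, -0.0, 8.3]
ft_force: [-0.0, 6.1, 4.0]
width: 13.4
gripper_force: 45.0
```

Call:
drive_tool --motion '[[1, [-0.01, 0.06, 0], 0], [1, [0, 0, -0.2], 0], [1, [0, 0, -0.2], 0], [1, [0, 0, 0], 0]]'

```text
t: 13.88
eef_pos: [609.7, -62.7, 97.0]
ee_rot: [180.0, -0.0, 8.3]
ft_force: [1.8, 0.8, 0.4]
width: 13.9
gripper_force: 45.0
```

Call:
drive_tool --motion '[[1, [0, 0, -0.3], 0], [1, [0, 0, -0.3], 0], [1, [0, 0, -0.2], 0], [1, [0, 0, 0], 0]]'

```text
t: 14.38
eef_pos: [609.3, -62.7, 88.7]
ee_rot: [180.0, 0.0, 8.3]
ft_force: [1.0, -2.6, -4.3]
width: 13.6
gripper_force: 45.0
```

Call:
drive_tool --motion '[[1, [0, -0.04, -0.2], 0], [1, [0, 0, -0.2], 0], [1, [0, 0, 0], 0], [1, [0, 0, 0], 0]]'

```text
t: 14.88
eef_pos: [609.3, -62.7, 84.9]
ee_rot: [-180.0, 0.0, 8.3]
ft_force: [1.6, 0.5, -3.8]
width: 13.9
gripper_force: 45.0
```

```bash
python3 b.py
```

```text
v -151.0870084243971 u 593.6146998149081 zb 4.894098570129387 F [ 1.63  0.55 -3.81] T [ 0.14 -0.17  0.11] [-179.99    0.02    8.3 ]
```

Call:
drive_tool --motion '[[1, [0, -0.03, 0], 0], [1, [0, 0, 0], 0], [1, [0, 0, 0], 0]]'

```text
t: 15.25
eef_pos: [609.2, -62.8, 85.0]
ee_rot: [-180.0, 0.0, 8.3]
ft_force: [0.9, 5.8, -4.2]
width: 13.9
gripper_force: 45.0
```

```bash
python3 b.py
```

```text
v -151.1419021395032 u 593.5321346426429 zb 4.998106047687486 F [ 0.87  5.76 -4.22] T [ 1.15 -0.07  0.16] [-179.97    0.02    8.3 ]
```

Call:
drive_tool --motion '[[1, [0, 0.03, 0], 0], [1, [0, 0, 0], 0.5], [1, [0, 0, 0], 0], [1, [0, 0, 0], 0], [1, [0, 0, 0], 0]]'

```text
t: 15.88
eef_pos: [609.2, -62.8, 85.1]
ee_rot: [-180.0, 0.0, 8.8]
ft_force: [-2.0, 4.9, -3.2]
width: 13.9
gripper_force: 45.0
```

```bash
python3 b.py
```

```text
v -151.1001974904133 u 593.5244672082704 zb 5.07429306428071 F [-1.99  4.89 -3.23] T [ 1.07  0.38 -0.29] [-179.99    0.02    8.8 ]
```

Call:
drive_tool --motion '[[1, [0, 0.04, 0], -0.3], [1, [0, 0, 0], 0], [1, [0, 0, 0.4], 0], [1, [0, 0, 0.6], 0], [1, [0, 0, 1], 0], [1, [0, 0, 1.5], 0], [1, [0, 0, 2], 0], [1, [0, 0, 0.5], 0], [1, [0, 0, 0], 0]]'

```text
t: 17.0
eef_pos: [609.6, -62.5, 145.5]
ee_rot: [180.0, -0.0, 8.5]
ft_force: [-0.3, 0.5, -2.2]
width: 13.7
gripper_force: 45.0
```

```bash
python3 b.py; python3 m.py w3
```

```text
v -150.86055591984206 u 593.8878037276884 zb 65.48868406625124 F [-0.29  0.52 -2.17] T [ 0.01  0.07 -0.02] [179.98  -0.04   8.5 ]
{'t': array(17.), 'eef_pos': array([609.6, -62.5, 145.5]), 'ee_rot': array([180. ,  -0. ,   8.5]), 'ft_force': array([-0.3,  0.5, -2.2]), 'width': array(13.7)}
yaw 8.699999999999987 16695
n 3363 v [-181.2 -180.4 -170.9 -160.8 -160.8] u [573.6 582.4 691.7 693. ] z 50.26399157121455
n 3439 v [-133.1 -132.6 -121.1 -111.9 -111.3] u [561.5 564.9 689.2 690.5] z 48.33427495200624
n 2772 v [-87.8 -87.2 -80.6 -72.3 -71.4] u [562.  563.9 689.5 691.6] z 48.25278020133564
n 3484 v [-46.1 -45.5 -37.7 -27.8 -26.5] u [496.4 502.5 689.7 691.8] z 48.401734340405625
n 3637 v [ 3.7  4.5 11.9 24.3 26. ] u [494.3 497.4 691.8 693.7] z 50.328097941480365
```

Call:
drive_tool --motion '[[1, [-0.25, 1.7, 0], 0], [1, [-0.25, 1.7, 0], 0], [1, [-0.25, 1.68, 0], 0], [1, [0, 0, 0], 0], [1, [0, 0, -0.8], 0], [1, [0, 0, -1], 0], [1, [0, 0, -0.6], 0], [1, [0, 0, -0.2], 0], [1, [0, 0, 0], 0], [1, [0, 0, 0], 0]]'

```text
t: 18.3
eef_pos: [602.1, -11.7, 119.3]
ee_rot: [180.0, -0.0, 8.5]
ft_force: [0.9, -0.0, -1.2]
width: 14.1
gripper_force: 45.0
```

```bash
python3 b.py
```

```text
v -99.55870475623819 u 593.950264936525 zb 39.342298219774904 F [ 0.88 -0.01 -1.15] T [-0.01  0.01  0.01] [179.99  -0.02   8.5 ]
```

Call:
drive_tool --motion '[[1, [0.02, -0.12, 0], 0], [1, [0, 0, 0], 0], [1, [0, 0, 0], 0]]'

```text
t: 18.68
eef_pos: [602.2, -12.9, 119.2]
ee_rot: [180.0, -0.0, 8.5]
ft_force: [-0.3, -0.1, -1.9]
width: 13.7
gripper_force: 45.0
```

```bash
python3 b.py
```

```text
v -100.69340500077601 u 593.8190011139246 zb 39.16602932342212 F [-0.3  -0.09 -1.93] T [ 0.03  0.04 -0.04] [180.   -0.    8.5]
```

Call:
drive_tool --motion '[[1, [0, -0.03, 0], 0], [1, [0, 0, 0], 0]]'

```text
t: 18.92
eef_pos: [602.1, -13.2, 119.1]
ee_rot: [-180.0, 0.0, 8.5]
ft_force: [0.9, -0.2, -1.9]
width: 13.8
gripper_force: 45.0
```

```bash
python3 b.py
```

```text
v -100.9824449695351 u 593.7554062148379 zb 39.10405846748645 F [ 0.86 -0.18 -1.89] T [-0.   -0.01  0.01] [-180.     0.     8.5]
```

Call:
drive_tool --motion '[[1, [0.01, -0.03, 0], 0], [1, [0, 0, 0], 0]]'

```text
t: 19.18
eef_pos: [602.2, -13.5, 119.1]
ee_rot: [180.0, 0.0, 8.5]
ft_force: [0.0, -0.9, -0.8]
width: 13.5
gripper_force: 45.0
```

```bash
python3 b.py
```

```text
v -101.29114628619166 u 593.809779044487 zb 39.097049003936945 F [ 0.01 -0.87 -0.81] T [-0.01  0.05 -0.03] [180.     0.     8.51]
```

Call:
drive_tool --motion '[[1, [0, -0.03, 0], 0], [1, [0, 0, 0], 0]]'

```text
t: 19.42
eef_pos: [602.2, -13.8, 119.1]
ee_rot: [-180.0, 0.0, 8.5]
ft_force: [0.1, 0.7, -2.4]
width: 13.6
gripper_force: 45.0
```

```bash
python3 b.py
```

```text
v -101.60196508671244 u 593.7582957308769 zb 39.11347206921418 F [ 0.11  0.66 -2.4 ] T [ 0.06 -0.03  0.04] [-180.     0.     8.5]
```

Call:
drive_tool --motion '[[1, [0, -0.03, 0], 0], [1, [0, 0, 0], 0]]'

```text
t: 19.68
eef_pos: [602.2, -14.1, 119.1]
ee_rot: [-180.0, 0.0, 8.5]
ft_force: [-0.9, 0.1, -1.0]
width: 13.9
gripper_force: 45.0
```

```bash
python3 b.py
```

```text
v -101.90324711093618 u 593.7148981749574 zb 39.09734999404361 F [-0.87  0.11 -0.99] T [-0.01 -0.   -0.01] [-180.     0.     8.5]
```

Call:
drive_tool --motion '[[1, [0.01, -0.03, 0], 0], [1, [0, 0, 0], 0]]'

```text
t: 19.92
eef_pos: [602.3, -14.2, 119.1]
ee_rot: [-180.0, 0.0, 8.5]
ft_force: [-0.3, 3.0, -0.7]
width: 13.5
gripper_force: 45.0
```

```bash
python3 b.py
```

```text
v -101.98939257563636 u 593.7322218311264 zb 39.10146319757342 F [-0.26  2.99 -0.67] T [ 0.59  0.1  -0.07] [-179.98    0.01    8.5 ]
```

Call:
drive_tool --motion '[[1, [0, -0.03, 0], 0], [1, [0, 0, 0], 0]]'

```text
t: 20.18
eef_pos: [602.3, -14.4, 119.1]
ee_rot: [-180.0, -0.0, 8.5]
ft_force: [0.1, 4.6, -0.1]
width: 13.3
gripper_force: 45.0
```

```bash
python3 b.py
```

```text
v -102.2503129598203 u 593.7417431332699 zb 39.12367279645953 F [ 0.1   4.59 -0.07] T [ 1.09  0.15 -0.05] [-179.98   -0.      8.51]
```

Call:
drive_tool --motion '[[1, [0, 0.05, 0], 0], [1, [0, 0, -0.4], 0], [1, [0, 0, -0.4], 0], [1, [0, 0, -0.4], 0], [1, [0, 0, 0], 0]]'

```text
t: 20.8
eef_pos: [602.1, -14.3, 106.6]
ee_rot: [180.0, 0.0, 8.5]
ft_force: [-0.1, 0.0, -0.6]
width: 14.0
gripper_force: 45.0
```

```bash
python3 b.py
```

```text
v -102.09498482194843 u 593.5687015720022 zb 26.626764412393456 F [-0.05  0.01 -0.65] T [-0.01  0.06 -0.  ] [180.     0.04   8.51]
```

Call:
drive_tool --motion '[[1, [0, 0, -0.3], 0], [1, [0, 0, -0.2], 0], [1, [0, 0, 0], 0]]'

```text
t: 21.18
eef_pos: [602.7, -14.3, 102.2]
ee_rot: [180.0, -0.0, 8.5]
ft_force: [0.5, -0.8, 0.6]
width: 13.7
gripper_force: 45.0
```

```bash
python3 b.py
```

```text
v -102.14898654210815 u 594.1417439343301 zb 22.228985877300147 F [ 0.53 -0.85  0.57] T [ 0.06 -0.28 -0.07] [179.99  -0.04   8.5 ]
```

Call:
drive_tool --motion '[[1, [0, 0.03, -0.1], 0], [1, [0, 0, -0.3], 0], [1, [0, 0, -0.2], 0], [1, [0, 0, 0], 0]]'

```text
t: 21.68
eef_pos: [602.3, -14.1, 95.9]
ee_rot: [180.0, 0.0, 8.5]
ft_force: [2.0, -4.7, -3.1]
width: 14.2
gripper_force: 45.0
```

```bash
python3 b.py
```

```text
v -101.92338493427877 u 593.8299688812727 zb 15.852705828412823 F [ 2.05 -4.7  -3.14] T [-0.97 -0.46 -0.03] [179.98   0.01   8.5 ]
```

Call:
drive_tool --motion '[[1, [0, -0.04, -0.2], 0], [1, [0, 0, -0.4], 0], [1, [0, 0, -0.3], 0], [1, [0, 0, 0], 0]]'

```text
t: 22.18
eef_pos: [602.1, -14.2, 86.7]
ee_rot: [-180.0, 0.0, 8.5]
ft_force: [-0.2, -1.5, -1.8]
width: 14.1
gripper_force: 45.0
```

```bash
python3 b.py
```

```text
v -101.99094256835025 u 593.5673118704565 zb 6.695724948188243 F [-0.17 -1.5  -1.8 ] T [-0.48 -0.04 -0.07] [-179.99    0.04    8.5 ]
```

Call:
drive_tool --motion '[[1, [0, -0.03, -0.1], 0], [1, [0, 0, 0], 0.5], [1, [0, 0, 0], 0], [1, [0, 0, 0], 0]]'

```text
t: 22.68
eef_pos: [602.2, -14.3, 86.0]
ee_rot: [-180.0, 0.0, 9.0]
ft_force: [-0.7, 1.9, -5.0]
width: 13.6
gripper_force: 45.0
```

```bash
python3 b.py
```

```text
v -102.1567981134447 u 593.6080838086466 zb 6.017084640719361 F [-0.66  1.91 -5.01] T [ 0.41  0.03 -0.07] [-179.98    0.02    9.  ]
```

Call:
drive_tool --motion '[[1, [0, 0, -0.15], 0], [1, [0, 0, 0], 0]]'

```text
t: 22.92
eef_pos: [602.4, -14.4, 84.6]
ee_rot: [-180.0, -0.0, 9.0]
ft_force: [-0.3, 3.7, -0.7]
width: 14.0
gripper_force: 45.0
```

```bash
python3 b.py
```

```text
v -102.20137201302481 u 593.8395553620295 zb 4.630511881983082 F [-0.28  3.73 -0.65] T [ 0.73  0.09 -0.09] [-179.99   -0.01    9.  ]
```

Call:
drive_tool --motion '[[1, [0, 0.02, 0], -0.5], [1, [0, 0, 0], -0.5], [1, [0, 0, 0], 0]]'

```text
t: 23.3
eef_pos: [602.4, -14.3, 84.6]
ee_rot: [-180.0, -0.0, 8.0]
ft_force: [1.2, 2.0, -0.9]
width: 14.0
gripper_force: 45.0
```

```bash
python3 b.py
```

```text
v -102.1607506530437 u 593.8902916293509 zb 4.6340392959826175 F [ 1.15  1.99 -0.9 ] T [ 0.57 -0.12  0.04] [-180.     -0.01    8.  ]
```

Call:
drive_tool --motion '[[1, [0, 0, 0], -0.5], [1, [0, 0, 0], 0], [1, [0, 0, 0], 0]]'

```text
t: 23.68
eef_pos: [602.4, -14.4, 84.7]
ee_rot: [180.0, -0.0, 7.5]
ft_force: [1.1, 1.8, -1.9]
width: 13.9
gripper_force: 45.0
```

```bash
python3 b.py
```

```text
v -102.27041431307295 u 593.859821953286 zb 4.6501728067538295 F [ 1.1   1.8  -1.95] T [ 0.39 -0.17  0.09] [179.99  -0.01   7.51]
```

```bash
python3 m.py w4
```

```text
{'t': array(23.7), 'eef_pos': array([602.4, -14.4,  84.7]), 'ee_rot': array([180. ,  -0. ,   7.5]), 'ft_force': array([ 1.1,  1.8, -1.9]), 'width': array(13.9)}
yaw 8.499999999999988 24621
n 5257 v [-178.9 -177.7 -166.9 -158.4 -158. ] u [581.7 588.1 691.9 693.4] z 50.158600245217826
n 9518 v [-131.4 -130.6 -111.8  -67.1  -66.3] u [523.  590.9 690.1 691.7] z 48.34101645219363
n 4352 v [-43.7 -43.2 -35.5 -25.9 -24.6] u [582.1 589.1 690.2 691.8] z 48.33668048755975
n 5494 v [ 6.   6.7 14.  26.1 27.4] u [520.  527.1 691.9 694. ] z 50.32979621795354
```

Call:
drive_tool --motion '[[1, [0, 0.03, 0], 0], [1, [0, 0, 0], 0]]'

```text
t: 23.98
eef_pos: [602.4, -14.3, 84.6]
ee_rot: [180.0, -0.0, 7.5]
ft_force: [0.6, -2.2, -1.2]
width: 13.8
gripper_force: 45.0
```

```bash
python3 b.py
```

```text
v -102.17750823686464 u 593.8451270964237 zb 4.639912630738834 F [ 0.56 -2.21 -1.2 ] T [-0.49 -0.22  0.1 ] [179.97  -0.     7.51]
```

Call:
drive_tool --motion '[[1, [0, 0.03, 0], 0], [1, [0, 0, 0], 0]]'

```text
t: 24.22
eef_pos: [602.4, -14.0, 84.6]
ee_rot: [180.0, -0.0, 7.5]
ft_force: [0.6, -4.0, -0.9]
width: 13.9
gripper_force: 45.0
```

```bash
python3 b.py
```

```text
v -101.8544706016301 u 593.8752698214466 zb 4.632216276165906 F [ 0.56 -3.98 -0.85] T [-0.94 -0.1   0.08] [179.98  -0.     7.5 ]
```

Call:
drive_tool --motion '[[1, [0, 0.0, 0], 0.5], [1, [0, -0.02, 0], 0.5], [1, [0, 0, 0], 0], [1, [0, 0, 0.4], 0], [1, [0, 0, 0.6], 0], [1, [0, 0, 1], 0], [1, [0, 0, 1.5], 0], [1, [0, 0, 2], 0], [1, [0, 0, 0.5], 0], [1, [0, 0, 0], 0]]'

```text
t: 25.48
eef_pos: [602.4, -13.9, 145.0]
ee_rot: [180.0, -0.0, 8.5]
ft_force: [0.6, 0.0, -1.2]
width: 13.8
gripper_force: 45.0
```

```bash
python3 b.py; python3 m.py w5
```

```text
v -101.76548400868812 u 593.948782476607 zb 64.9782930419916 F [ 0.56  0.03 -1.23] T [-0.06  0.02  0.02] [179.99  -0.04   8.51]
{'t': array(25.5), 'eef_pos': array([602.4, -13.9, 145. ]), 'ee_rot': array([180. ,  -0. ,   8.5]), 'ft_force': array([ 0.6,  0. , -1.2]), 'width': array(13.8)}
yaw 8.899999999999986 17069
n 3858 v [-183.6 -182.3 -171.6 -162.4 -162.1] u [561.8 564.3 690.4 691.8] z 50.14352929899928
n 3486 v [-136.1 -135.2 -125.1 -114.8 -113.9] u [571.9 580.7 689.3 690.4] z 48.251525233108936
n 2313 v [-85.9 -85.7 -77.1 -70.8 -70.4] u [561.8 566.6 689.1 690.2] z 48.26057706033339
n 3305 v [-48.3 -47.6 -39.4 -29.5 -28.5] u [562.4 564.5 689.4 690.9] z 48.34251160717781
n 4107 v [ 1.6  2.5 11.1 22.3 23.5] u [495.3 500.3 692.1 694.1] z 50.369912499959895
```

```bash
cat > g.py <<'E'
from h import *
import sys
np.set_printoptions(precision=1,suppress=True)
def g(W,a):
    c,sn=np.cos(np.radians(a)),np.sin(np.radians(a));u=c*W[...,0]+sn*W[...,1];v=-sn*W[...,0]+c*W[...,1]
    Q=np.sort(v[(u>600)&(u<685)&(W[...,2]>46)&(W[...,2]<53)&(v>-200)&(v<40)])
    S=[q for q in np.split(Q,np.where(np.diff(Q)>4)[0]+1) if len(q)>100]
    e=np.array([np.percentile(q,[.5,99.5]) for q in S]);return e
for f in sys.argv[1:]:
    for a in(8.3,8.5,8.7):
        e=g(np.load(f+".npy"),a);print(f,a,"thick",e[:,1]-e[:,0],"gaps",e[1:,0]-e[:-1,1])
E
python3 g.py w2 w3 w5
```

```text
w2 8.3 thick [19.9 20.6 13.9 17.5 20.3] gaps [21.6 31.6 27.4 32.5]
w2 8.5 thick [19.9 20.5 13.8 17.4 20.3] gaps [21.7 31.7 27.4 32.6]
w2 8.7 thick [19.7 20.5 14.  17.5 20.3] gaps [21.7 31.5 27.3 32.5]
w3 8.3 thick [19.9 20.5 14.7 17.8 20.2] gaps [28.2 24.8 26.9 32. ]
w3 8.5 thick [19.8 20.6 14.7 17.9 20.2] gaps [28.3 24.8 26.9 32. ]
w3 8.7 thick [19.7 20.7 14.8 17.9 20.2] gaps [28.3 24.7 26.8 32. ]
w5 8.3 thick [20.  20.6 14.8 17.9 19.6] gaps [27.5 29.  23.3 32.1]
w5 8.5 thick [20.1 20.6 14.8 17.9 19.6] gaps [27.5 29.1 23.3 32. ]
w5 8.7 thick [20.2 20.5 14.8 18.  19.6] gaps [27.4 29.1 23.3 31.9]
```

Call:
drive_tool --motion '[[1, [-0.22, 1.5, 0], 0], [1, [-0.22, 1.5, 0], 0], [1, [-0.22, 1.42, 0], 0], [1, [0, 0, 0], 0], [1, [0, 0, -0.8], 0], [1, [0, 0, -1], 0], [1, [0, 0, -0.6], 0], [1, [0, 0, -0.2], 0], [1, [0, 0, 0], 0], [1, [0, 0, 0], 0]]'

```text
t: 26.78
eef_pos: [595.9, 30.2, 118.8]
ee_rot: [180.0, -0.0, 8.5]
ft_force: [0.1, 0.1, -0.5]
width: 13.5
gripper_force: 45.0
```

```bash
python3 b.py
```

```text
v -57.156269318554436 u 593.9359204881794 zb 38.83907800788049 F [ 0.13  0.14 -0.46] T [-0.02  0.01 -0.02] [179.99  -0.02   8.5 ]
```

Call:
drive_tool --motion '[[1, [0, -0.03, 0], 0], [1, [0, 0, 0], 0]]'

```text
t: 27.02
eef_pos: [595.8, 29.9, 118.7]
ee_rot: [180.0, -0.0, 8.5]
ft_force: [-0.0, -0.5, -2.5]
width: 13.5
gripper_force: 45.0
```

```bash
python3 b.py
```

```text
v -57.43379706427726 u 593.7971852115079 zb 38.744873145255966 F [-0.05 -0.51 -2.48] T [ 0.02 -0.01 -0.01] [180.    -0.01   8.51]
```

Call:
drive_tool --motion '[[1, [0, -0.03, 0], 0], [1, [0, 0, 0], 0]]'

```text
t: 27.28
eef_pos: [595.8, 29.6, 118.6]
ee_rot: [-180.0, -0.0, 8.5]
ft_force: [0.8, 0.4, -2.5]
width: 14.1
gripper_force: 45.0
```

```bash
python3 b.py
```

```text
v -57.70725570474793 u 593.6904501605958 zb 38.620201136282816 F [ 0.8   0.4  -2.46] T [0.01 0.08 0.03] [-180.    -0.     8.5]
```

Call:
drive_tool --motion '[[1, [0.01, -0.03, 0], 0], [1, [0, 0, 0], 0]]'

```text
t: 27.52
eef_pos: [595.8, 29.3, 118.6]
ee_rot: [-180.0, 0.0, 8.5]
ft_force: [-0.1, 0.7, -1.5]
width: 13.6
gripper_force: 45.0
```

```bash
python3 b.py
```

```text
v -58.02644155684834 u 593.7343576583662 zb 38.59789490224114 F [-0.14  0.67 -1.46] T [-0.02 -0.02  0.01] [-180.     0.     8.5]
```

Call:
drive_tool --motion '[[1, [0, -0.03, 0], 0], [1, [0, 0, 0], 0]]'

```text
t: 27.78
eef_pos: [595.9, 29.0, 118.6]
ee_rot: [180.0, -0.0, 8.5]
ft_force: [0.4, 0.7, -2.1]
width: 14.0
gripper_force: 45.0
```

```bash
python3 b.py
```

```text
v -58.315024635057 u 593.7027455555012 zb 38.62227321430589 F [ 0.41  0.69 -2.11] T [-0.01  0.04 -0.02] [180.   -0.    8.5]
```

Call:
drive_tool --motion '[[1, [0, -0.03, 0], 0], [1, [0, 0, 0], 0]]'

```text
t: 28.02
eef_pos: [595.8, 28.7, 118.6]
ee_rot: [-180.0, 0.0, 8.5]
ft_force: [0.5, 1.0, -1.8]
width: 13.7
gripper_force: 45.0
```

```bash
python3 b.py
```

```text
v -58.61145551057645 u 593.6456547761867 zb 38.60675033504465 F [ 0.54  1.   -1.8 ] T [ 0.04  0.03 -0.02] [-180.     0.     8.5]
```

Call:
drive_tool --motion '[[1, [0, -0.02, 0], 0], [1, [0, 0, 0], 0]]'

```text
t: 28.28
eef_pos: [595.8, 28.7, 118.6]
ee_rot: [-180.0, -0.0, 8.5]
ft_force: [-0.4, 1.9, -1.1]
width: 13.9
gripper_force: 45.0
```

```bash
python3 b.py
```

```text
v -58.67913217399251 u 593.625139760429 zb 38.617950812941984 F [-0.39  1.94 -1.1 ] T [ 0.47  0.03 -0.07] [-179.99   -0.      8.5 ]
```

Call:
drive_tool --motion '[[1, [0, 0, -0.4], 0], [1, [0, 0, -0.4], 0], [1, [0, 0, -0.2], 0], [1, [0, 0, 0], 0]]'

```text
t: 28.78
eef_pos: [595.6, 28.6, 108.3]
ee_rot: [-180.0, 0.0, 8.5]
ft_force: [-1.7, 3.5, -3.0]
width: 13.9
gripper_force: 45.0
```

```bash
python3 b.py
```

```text
v -58.68833781602693 u 593.4185508540484 zb 28.277790010420745 F [-1.67  3.46 -3.05] T [ 0.72  0.17 -0.02] [-179.99    0.03    8.5 ]
```

Call:
drive_tool --motion '[[1, [0, 0, -0.3], 0], [1, [0, 0, -0.2], 0], [1, [0, 0, 0], 0]]'

```text
t: 29.15
eef_pos: [596.3, 28.2, 103.8]
ee_rot: [180.0, -0.1, 8.5]
ft_force: [1.6, 0.1, 0.7]
width: 13.7
gripper_force: 45.0
```

```bash
python3 b.py
```

```text
v -59.179187067976216 u 594.0520100030911 zb 23.78600871417011 F [1.64 0.07 0.73] T [ 0.06 -0.3  -0.05] [179.97  -0.06   8.5 ]
```

Call:
drive_tool --motion '[[1, [-0.01, 0.04, -0.1], 0], [1, [0, 0.01, -0.2], 0], [1, [0, 0, -0.2], 0], [1, [0, 0, 0], 0]]'

```text
t: 29.65
eef_pos: [595.8, 29.0, 98.4]
ee_rot: [180.0, 0.0, 8.5]
ft_force: [2.4, -4.1, 0.1]
width: 13.9
gripper_force: 45.0
```

```bash
python3 b.py
```

```text
v -58.39272161143024 u 593.6222115984125 zb 18.35556945853554 F [ 2.43 -4.1   0.11] T [-0.9  -0.5  -0.05] [179.99   0.     8.51]
```

Call:
drive_tool --motion '[[1, [0, -0.05, -0.2], 0], [1, [0, -0.01, -0.4], 0], [1, [0, 0, -0.4], 0], [1, [0, 0, -0.2], 0], [1, [0, 0, 0], 0]]'

```text
t: 30.28
eef_pos: [595.4, 28.5, 86.3]
ee_rot: [-180.0, 0.0, 8.5]
ft_force: [0.6, -2.4, -2.2]
width: 13.5
gripper_force: 45.0
```

```bash
python3 b.py
```

```text
v -58.77669799601402 u 593.2230492986147 zb 6.250639468593604 F [ 0.64 -2.42 -2.18] T [-0.63 -0.1  -0.01] [-179.99    0.04    8.5 ]
```

Call:
drive_tool --motion '[[1, [0, -0.03, -0.1], 0], [1, [0, 0, 0], 0], [1, [0, 0, 0], 0]]'

```text
t: 30.65
eef_pos: [595.7, 28.3, 85.7]
ee_rot: [-180.0, -0.0, 8.5]
ft_force: [-0.8, 0.5, -0.9]
width: 13.5
gripper_force: 45.0
```

```bash
python3 b.py
```

```text
v -59.0453730160758 u 593.4729081106107 zb 5.663102787569883 F [-0.79  0.48 -0.87] T [ 0.03 -0.02 -0.01] [-179.99   -0.      8.51]
```

Call:
drive_tool --motion '[[1, [0, 0, 0], 0.5], [1, [0, 0, 0], 0], [1, [0, 0, 0], 0]]'

```text
t: 31.02
eef_pos: [595.7, 28.3, 85.6]
ee_rot: [-180.0, -0.0, 9.0]
ft_force: [-0.7, 1.3, -0.0]
width: 14.1
gripper_force: 45.0
```

```bash
python3 b.py
```

```text
v -59.040674269936176 u 593.4593166768926 zb 5.646225655716535 F [-0.73  1.3  -0.01] T [ 0.51  0.21 -0.12] [-179.99   -0.      9.  ]
```

Call:
drive_tool --motion '[[1, [0, 0.01, 0], 0.4], [1, [0, 0, 0], 0], [1, [0, 0, 0], 0]]'

```text
t: 31.4
eef_pos: [595.8, 28.2, 85.6]
ee_rot: [180.0, -0.0, 9.4]
ft_force: [-1.1, 0.1, 0.5]
width: 14.0
gripper_force: 45.0
```

```bash
python3 b.py; python3 m.py w6 |head -1; python3 g.py w6
```

```text
v -59.149372721951295 u 593.5165640908898 zb 5.644404068720604 F [-1.07  0.07  0.47] T [ 0.05  0.08 -0.08] [180.    -0.01   9.4 ]
{'t': array(31.4), 'eef_pos': array([595.8,  28.2,  85.6]), 'ee_rot': array([180. ,  -0. ,   9.4]), 'ft_force': array([-1.1,  0.1,  0.5]), 'width': array(14.)}
w6 8.3 thick [19.5 20.2 60.8 19.4] gaps [27.7 28.6 27.7]
w6 8.5 thick [19.5 20.3 60.8 19.3] gaps [27.7 28.6 27.8]
w6 8.7 thick [19.5 20.2 60.7 19.3] gaps [27.7 28.7 27.8]
```

Call:
drive_tool --motion '[[1, [0, 0, 0], -0.9], [1, [0, 0, 0], 0], [1, [0, 0, 0.4], 0], [1, [0, 0, 0.6], 0], [1, [0, 0, 1], 0], [1, [0, 0, 1.5], 0], [1, [0, 0, 3], 0], [1, [0, 0, 3], 0], [1, [0, 0, 1], 0], [1, [0, 0, 0], 0]]'

```text
t: 32.7
eef_pos: [595.9, 28.3, 191.1]
ee_rot: [180.0, -0.1, 8.5]
ft_force: [0.8, -1.0, -1.8]
width: 14.0
gripper_force: 45.0
```

```bash
python3 b.py; python3 m.py w7 |head -1; python3 g.py w7; python3 - <<'E'
from h import *
np.set_printoptions(precision=1,suppress=True)
W=np.load("w1.npy");m=(W[...,2]>5.5)&(W[...,2]<11)&(abs(W[...,0]-560)<90)&(abs(W[...,1]+285)<80)
Q=W[m][:,:2].astype(np.float32);print(cv2.minAreaRect(Q),np.percentile(Q,[1,99],axis=0))
E
```

```text
v -59.10342869198433 u 593.6360117862578 zb 111.08218147574482 F [ 0.82 -1.05 -1.82] T [ 0.03  0.02 -0.01] [179.99  -0.06   8.5 ]
{'t': array(32.7), 'eef_pos': array([595.9,  28.3, 191.1]), 'ee_rot': array([180. ,  -0.1,   8.5]), 'ft_force': array([ 0.8, -1. , -1.8]), 'width': array(14.)}
w7 8.3 thick [19.6 20.6 14.7 17.7 20. ] gaps [27.5 28.4 28.6 27.9]
w7 8.5 thick [19.5 20.6 14.7 17.7 19.9] gaps [27.5 28.3 28.7 27.9]
w7 8.7 thick [19.5 20.5 14.7 17.7 19.9] gaps [27.5 28.2 28.8 27.8]
((561.4712524414062, -288.6474304199219), (130.045654296875, 110.67556762695312), 10.735788345336914) [[ 495.1 -347.2]
 [ 628.7 -229.9]]
```

Call:
drive_tool --motion '[[1, [0, -2, 0], 0], [1, [-0.5, -4, 0], 0], [1, [-0.5, -5, 0], 0], [1, [-1, -5, 0], 0], [1, [-1, -5, 0], 0], [1, [-0.5, -5, 0], 0], [1, [-0.5, -4, 0], 0], [1, [0, -2, -2], 0], [1, [0, 0, -4], 0], [1, [0, 0, -2.5], 0], [1, [0, 0, 0], 0]]'

```text
t: 34.12
eef_pos: [554.0, -290.7, 102.5]
ee_rot: [-179.8, 0.2, 8.5]
ft_force: [0.2, -0.5, -0.9]
width: 13.7
gripper_force: 45.0
```

```bash
python3 b.py
```

```text
v -368.53733608246677 u 505.58637178869935 zb 22.519801356082013 F [ 0.17 -0.45 -0.87] T [-0.04 -0.02 -0.03] [-179.78    0.24    8.51]
```

Descend to touch the pad (bottom at 8 means TCP 88).

Call:
drive_tool --motion '[[1, [0, 0, -0.5], 0], [1, [0, 0, -0.4], 0], [1, [0, 0, -0.3], 0], [1, [0, 0, 0], 0], [1, [0, 0, 0], 0]]'

```text
t: 34.75
eef_pos: [555.9, -291.8, 93.8]
ee_rot: [180.0, -0.0, 8.5]
ft_force: [0.2, 0.1, -1.5]
width: 13.6
gripper_force: 45.0
```

Call:
drive_tool --motion '[[1, [0, 0, -0.1], 0], [1, [0, 0, 0], 0], [1, [0, 0, 0], 0]]'

```text
t: 35.12
eef_pos: [555.8, -291.8, 92.6]
ee_rot: [180.0, -0.0, 8.5]
ft_force: [0.6, 0.3, -1.5]
width: 13.7
gripper_force: 45.0
```

Call:
drive_tool --motion '[[1, [0, 0, -0.2], 0], [1, [0, 0, -0.15], 0], [1, [0, 0, 0], 0], [1, [0, 0, 0], 0]]'

```text
t: 35.62
eef_pos: [555.8, -291.7, 89.1]
ee_rot: [-180.0, -0.0, 8.5]
ft_force: [0.6, 0.9, -1.7]
width: 14.0
gripper_force: 45.0
```

Call:
drive_tool --motion '[[1, [0, 0, -0.08], 0], [1, [0, 0, 0], 0], [1, [0, 0, 0], 0]]'

```text
t: 36.0
eef_pos: [555.7, -291.8, 88.3]
ee_rot: [180.0, -0.0, 8.5]
ft_force: [-0.1, 0.9, -1.2]
width: 13.7
gripper_force: 45.0
```

Call:
drive_tool --motion '[[1, [0, 0, -0.08], 0], [1, [0, 0, 0], 0], [1, [0, 0, 0], 0]]'

```text
t: 36.38
eef_pos: [555.8, -291.8, 88.0]
ee_rot: [180.0, -0.0, 8.5]
ft_force: [-1.9, 1.0, 7.8]
width: 13.3
gripper_force: 45.0
```

Contact at 88.0, so there was no slip. I'll release slowly and rise.

Call:
drive_tool --motion '[[1, [0, 0, 0.03], 0], [1, [0, 0, 0], 0], [2, [0, 0, 0], 0], [3, [0, 0, 0], 0], [5, [0, 0, 0], 0], [8, [0, 0, 0], 0], [8, [0, 0, 0], 0], [8, [0, 0, 0], 0]]' --newtons 10

```text
t: 37.38
eef_pos: [555.8, -291.8, 87.8]
ee_rot: [180.0, -0.0, 8.5]
ft_force: [0.2, 0.0, -0.5]
width: 67.1
gripper_force: 0.0
```

Call:
drive_tool --motion '[[8, [0, 0, 0], 0], [8, [0, 0, 1], 0], [8, [0, 0, 2], 0], [8, [0, 0, 4], 0], [8, [0, 0, 5], 0], [8, [-1, -1, 5], 0], [8, [-1, -1, 3], 0], [8, [0, 0, 0], 0], [8, [0, 0, 0], 0]]'

```text
t: 38.5
eef_pos: [535.5, -311.4, 287.6]
ee_rot: [-180.0, 0.0, 8.5]
ft_force: [-1.0, -0.8, -0.3]
width: 79.6
gripper_force: 0.0
```

```bash
python3 - <<'E'
from h import *
np.set_printoptions(precision=1,suppress=True)
s=r.observe();p=r.grab_frame("wrist");W=wcloud(p,s);save(p,"w8.png",s=1.4);np.save("w8.npy",W)
P=W[(abs(W[...,0]-556)<45)&(abs(W[...,1]+290)<45)]
for lo,hi in((112,124),(57,64)):
    Q=P[(P[:,2]>lo)&(P[:,2]<hi)];print(len(Q),cv2.minAreaRect(Q[:,:2].astype(np.float32)),np.median(Q[:,2]))
E
python3 g.py w8
```

```text
682 ((558.0179443359375, -290.5714111328125), (49.52950668334961, 13.441234588623047), 8.097408294677734) 118.41023127977081
332 ((555.8494262695312, -276.1815490722656), (48.333248138427734, 11.797013282775879), 7.209423542022705) 60.447912893465116
w8 8.3 thick [20.4 21.8 15.8 19.7 21.1] gaps [26.9 27.6 27.4 25.5]
w8 8.5 thick [20.3 21.7 15.7 19.7 21.1] gaps [27.  27.7 27.5 25.6]
w8 8.7 thick [20.4 21.7 15.7 19.7 21. ] gaps [26.9 27.7 27.4 25.7]
```

View pics/w8.png

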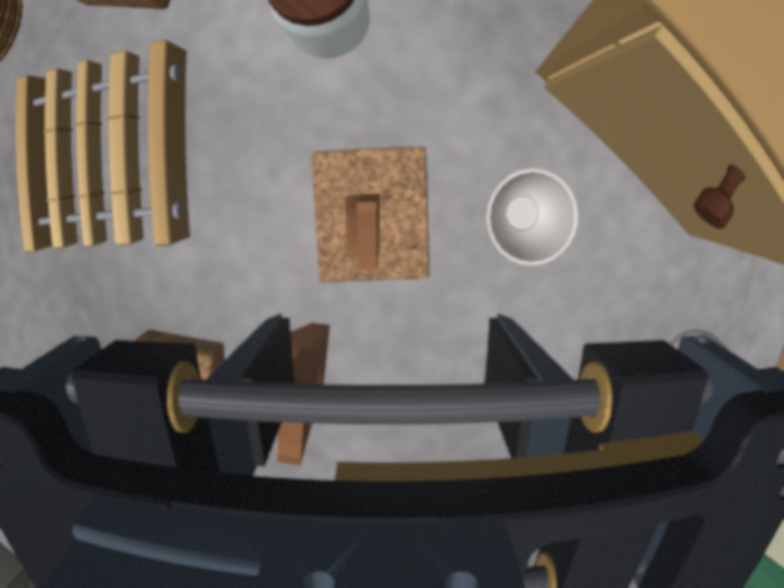

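The spacer stands upright on the pad (viewed px ~(368,232), top at 118), the slats are evenly spaced on the left, and the gripper is clear of everything. I'm handing in.

```bash
python3 -c "
from plant import r
print(r.sign_off())"
```

```text
the job is handed in; nothing more can be done
None
```

The job is handed in, with no verdict returned: the wrist camera, just after the last slat, put the gaps at about 27.5, 28.3, 28.7 and 27.9 mm from right to left, and the spacer stands upright on its cork pad with the gripper clear; that the block bore on both sides in each gap I could only infer from wrist forces.

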